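# Wedge the drying stage up until it bears on its height stop

### The arm

A 7-joint arm with a two-finger parallel gripper is mounted at the origin on a cart in front of the work surface, level with it; the furniture and walls round the work are solid. World frame = base frame: x ahead of the robot, y to its left, z up, the work surface at z = 0. Lengths are in m, angles in rad, forces in N, time in s.
With the tool pointing down it reaches from about 0.4 to 0.875 m from the base axis. Payload 6.5 kg.
Tool frame: the origin (TCP) lies at the very end of the fingers, on their centre line; the grasp point (between the pads) lies 19 mm behind it; y points along the fingers, z is the direction in which the jaws open and shut, and the axes are right-handed (so a half turn about y gives the same grasp; the last joint's range is limited). The gripper opens to 85 mm and grips with 20 to 120 N. Pads are 22 mm wide; open, the fingers measure 114 mm over their backs; the gripper's body (76 mm by 85 mm) begins 54 mm behind the grasp point. The pads swing forward as they close: fully open they stand 13 mm farther back than shut.
Start: joints at [1.126, 0.536, -0.004, 1.538, 0.003, 1.067, -0.071], TCP at [0.24, -0.604, 0.231] pointing down, gripper open.
Joint ranges: [-2.7, 2.7], [-0.37, 2.16], [-1.27, 1.26], [0.24, 2.4], [-1.31, 4.45], [0.19, 1.91], [-2.76, 2.76]. Speed limits (rad/s): [2.39, 2.39, 3.14, 3.14, 3.14, 3.14, 3.14].

### API

Orientations are given as a unit quaternion [w, x, y, z].
In Python, from station import robot gives the robot as it stands.
- The arm moves only by the shell command python3 -m jog 'ROWS' [OPENING] [FORCE]. ROWS is a JSON object of lists of equal length, an entry for each row: "offset": the shift along the tool's x, y, z as a fraction of full scale, a list of three; "angular": the turn, a rotation vector about the tool's x, y, z as a fraction of full scale, a list of three. In form: {"offset": [[x, y, z], ...], "angular": [[wx, wy, wz], ...]}. A call has 1 to 12 rows; each row is the pose to reach, as a shift and turn from the pose measured when the call began, along the tool's axes at that moment, turning the shorter way round; what a row does not reach only later rows make up. Full scale, the value 1, is 200 mm for a shift and pi rad for a turn. A row lasts 1/10 s, in which the tool goes at most 50 mm and 8.59 degrees, less where a joint would pass 70% of its speed; a pose out of reach is approached as far as the arm can. A call with a number of a shift or a turn outside -1 to 1 is refused whole. A call with a gripper value outside its range is refused whole. OPENING is the opening, from -1 (shut) to 1 (fully open), set as the call begins (- or left out, the last holds). The fingers move at their own pace and stop on an object; FORCE is the grip in N (left out, the last holds). Time passes only in rows, so rows that repeat a pose let the fingers close. It gives the time, the measured TCP pose, the force and the opening at its end, in the units of the state.
- robot.state(): the state, without advancing time (a new reading comes with each control period).
- robot.capture(name): name is "scene" or "side" or "wrist"; returns the picture (384x512x3 uint8, red, green, blue); there is no depth.
- robot.get_calibration(name): a dict with "intrinsics" (3x3 intrinsics, pixels), "D" ([k1, k2, p1, p2, k3] as OpenCV has them; the pictures are not rectified), "xyz" and "orientation" of the camera in the world. Camera axes: x right, y up, looking along -z (the intrinsics and any distortion apply to the point x, -y, -z); pixel columns grow to the right and rows downward; lengths in m; the calibration is good to about 2 mm. A picture is of the moment at which its call begins: read the wrist's pose just before it. get_calibration takes no time and is no camera call; for the wrist camera it gives the pose at the moment of the call.
- robot.close_job(): hands the job in, once; it reports no verdict.
The state is a dict: "time_s": time; "joint_pos": joint angles; "qvel": joint speeds; "effort": joint torques, N m; "position": TCP position; "tool_rot": TCP orientation; "ft_force": force on the tool from outside, world axes, zero at the start; "torque": the same for the moment, N m; "gripper_width": finger opening in m.
Only numpy, scipy, OpenCV 4.12 (cv2) and the standard library are available. Lean on these libraries where they do the work, as an engineer would, in place of code of your own. Each camera call takes 0.05 s, during which the arm holds its last target. There are 200 camera calls.

### The job

Tilt the drying stage to its set height, so that what is left in the dish gathers at the back: take the orange wedge by its black grip, lay it flat in the guide channel of the stand and slide its thin end under the steel stage, so that the wedge lifts the stage's front edge until it bears snugly but not hard, with some 3 to 12 newtons, against the brass height-stop rod. Then let go and leave the wedge in the channel holding the stage there; never force the stage against the rod or jam the wedge, do not touch the stage, the dish or the stop with the robot, and leave the things around where they are.

Things in the scene. Friction and masses are not known exactly. Their poses are not given: they have to be found in the camera images.
- stand: the drying stand: heavy grey base, fixed; x points to its back (the way the wedge is pushed), z up. Origin on the bench, midway between the sides, straight below the stage's lifting rod. Its tongue, 70 mm wide, reaches forward to x = -165 mm. Posts 62 mm tall stand at x = -4, y = +-68 mm; lugs at the back keep the stage from being pushed away
- channel (a point): the guide channel: point on its floor, mid-width, 100 mm before the lifting rod; axes as the stand. The floor is flat, 14 mm above the bench, and runs on level under the stage. Two aluminium rails 9 mm high leave 32 mm between them, from this point to 78 mm farther along x; before it the mouth flares open over 19 mm
- wedge_grip (a point): centre of the wedge's upright black grip, the place to grasp: 14 mm wide (y), 30 mm long (x), top 20 mm above this point. Axes: x toward the thin tip, z up. The wedge is orange plastic, 0.13 kg, 132 mm long, 28 mm wide, lying on its flat sole; this point is 38 mm above the sole and 115 mm behind the tip. Below the grip the wedge is 12 mm thick
- wedge_tip (a point): the lower edge of the wedge's thin tip (mid-width, on the sole); same axes. The tip is 3 mm thick; the ramp behind it rises 1 mm per 4 mm of length, to 21 mm thick 72 mm behind the tip
- stage: the stage: loose steel plate 150 x 110 x 6 mm, 0.7 kg (varies by a quarter), on rubber pads, its top 33 mm above the bench at rest; pivots on its rear lower edge, where its origin lies (x to the back, z up). 136 mm before it a brass lifting rod (8 mm thick, along y) hangs below, screwed to a height you cannot see, 5.5 to 8.5 mm above the channel floor: the ramp meets it when the tip is 10 to 22 mm past it
- stop_bar: the height stop: brass rod 10 mm thick across the two posts over the stage's front. Origin: middle of its lowest line, which the stage's top must meet; 4 to 9 mm above the resting stage, set anew each time. It does not give. Lifting the stage alone takes a push of some 2 to 6 N on the wedge; once it bears on the stop the push grows by roughly 0.8 N for each newton on the stop
- dish: small glass evaporating dish, 64 mm across, 36 mm high, standing on the stage about 52 mm before its rear edge; origin: centre of its underside
- vial: amber glass vial with black cap, 33 mm across, 74 mm high, a bystander; origin: centre of its underside
- small_beaker: small glass beaker, 39 mm across, 48 mm high, a bystander; origin: centre of its underside
- timer: white bench timer, 59 x 66 x 26 mm, a bystander; origin: centre of its underside

How it is judged:
On the way, in this order (a step that is already met when the one before it is completed fails the run):
1. the wedge lies in the guide channel with its thin end past the stage's front edge (y of wedge_grip in the frame of stand between -0.004 and 0.004 m and angle between the x axis of wedge_tip and the x axis of stand, either way round below 0.06 rad and z of wedge_tip in the frame of stand below 0.02 m and angle between wedge_grip's own z axis and vertical below 0.06 rad and x of wedge_tip in the frame of stand above -0.012 m), for 0.1 s.
2. the stage, lifted by the wedge, bears on the height stop (contact force between stage and stop_bar above 3 N and contact force between wedge and stage above 3 N), for 0.2 s.
At the end, for the whole second after the job is handed in: The wedge lies flat in the guide channel (within 4 mm of its middle line and 3.4 degrees of its direction, sole on the channel floor), carries the stage with more than 3 N, the stage bears on the height stop with 3 to 12 N, and all is at rest (all of step 2 and y of wedge_grip in the frame of stand between -0.004 and 0.004 m and angle between the x axis of wedge_tip and the x axis of stand, either way round below 0.06 rad and z of wedge_tip in the frame of stand below 0.02 m and angle between wedge_grip's own z axis and vertical below 0.06 rad and contact force between stage and stop_bar below 12 N and linear speed of each of wedge, stage below 0.01 m/s); the robot touches nothing.
It fails at once if the stage is forced against the height stop with more than 18 N (contact force between stage and stop_bar above 18 N).
It fails at once if the wedge is slammed or jammed against the stand with more than 80 N (contact force between wedge and stand above 80 N).
It fails at once if the robot itself touches the stage, the dish or the height stop with more than 1 N (contact force between any of the fingers, the arm and stage above 1 N or contact force between any of the fingers, the arm and dish above 1 N or contact force between any of the fingers, the arm and stop_bar above 1 N).
It fails at once if the dish slides out of place on the stage, more than 20 mm from its middle place, or tips (x of dish in the frame of stage above -0.032 m or x of dish in the frame of stage below -0.072 m or y of dish in the frame of stage above 0.022 m or y of dish in the frame of stage below -0.022 m or angle between dish's own z axis and vertical above 0.2 rad).
It fails at once if the vial, the small beaker or the timer is moved more than 15 mm (distance of any of vial, small_beaker, timer from where it was at the start of the episode above 0.015 m).
It also fails if it takes over 51 s, if anything falls off the work surface, if the arm or the gripper's body presses on something with over 40 N, if the wrist force passes 120 N, or if a joint passes its speed limit or range.

## Working session

There is one attempt and no reset: what is moved stays moved. The work goes in short steps, Python scripts to look and compute and a shell command to move; the robot and the scene stay as the last step left them, time stands still between calls to the robot, and variables do not carry over. Pictures are saved under pics/ and viewed, about 8 in all and at most 12, crops included, and the job is handed in when it is done.

```bash
mkdir -p pics; ls; cat > h.py <<'E'
import numpy as np, cv2
from scipy.spatial.transform import Rotation as R
from station import robot
def q2R(q): return R.from_quat([q[1],q[2],q[3],q[0]]).as_matrix()
def cap(n,f):
    im=robot.capture(n); cv2.imwrite(f'pics/{f}.png',im[:,:,::-1]); return im
def cal(n):
    c=robot.get_calibration(n); return np.array(c['intrinsics']),np.array(c['D'],float),np.array(c['xyz']),q2R(c['orientation'])
def ray(n,px,c=None):
    K,D,t,Rm=c or cal(n)
    u=cv2.undistortPoints(np.array(px,float).reshape(-1,1,2),K,D).reshape(-1,2)
    d=np.c_[u[:,0],-u[:,1],-np.ones(len(u))]@Rm.T
    return t,d
def atz(n,px,z,c=None):
    t,d=ray(n,px,c); z=np.broadcast_to(np.array(z,float),len(d)); return t+d*((z-t[2])/d[:,2])[:,None]
def proj(n,P,c=None):
    K,D,t,Rm=c or cal(n)
    p=(np.array(P,float).reshape(-1,3)-t)@Rm; p=p*[1,-1,-1]
    return cv2.projectPoints(p,np.zeros(3),np.zeros(3),K,D)[0].reshape(-1,2)
E
python3 - <<'E'
from h import *
s=robot.state();print(s)
a=cap('scene','s0');b=cap('side','d0')
for n in('scene','side','wrist'):print(n,robot.get_calibration(n))
E
```

```text
pics
{'time_s': 0.0, 'joint_pos': array([ 1.12578354,  0.53716451, -0.00441827,  1.53883563,  0.0025758 ,
        1.06728313, -0.07120225]), 'qvel': array([ 5.93699561e-04,  4.85636786e-05,  5.42947064e-04,  4.88609743e-04,
       -5.80500071e-05,  4.81585471e-04,  8.10456922e-04]), 'effort': array([-1.78888899e-04, -5.83419371e+01,  1.04873411e+00, -2.59099692e+01,
        1.23408568e-02,  9.65819025e-03,  5.69861939e-06]), 'position': array([ 0.2401364 , -0.60336205,  0.23042896]), 'tool_rot': array([ 0.13299399, -0.13329636,  0.69503428, -0.69388186]), 'ft_force': array([-0.16235464,  0.23479682,  0.9010032 ]), 'torque': array([-0.00202224, -0.03194454, -0.03150498]), 'gripper_width': 0.08535179514326037}
scene {'intrinsics': array([[363.06350954,   0.        , 249.16568422],
       [  0.        , 363.06350954, 190.74460028],
       [  0.        ,   0.        ,   1.        ]]), 'D': array([-0.07387311,  0.        ,  0.        ,  0.        ,  0.        ]), 'xyz': array([ 0.28193498, -0.04016105,  0.75352623]), 'orientation': array([-0.32273614, -0.09664543,  0.26146137,  0.90451036])}
side {'intrinsics': array([[398.72292321,   0.        , 257.48371404],
       [  0.        , 398.72292321, 197.70254877],
       [  0.        ,   0.        ,   1.        ]]), 'D': array([-0.02009134,  0.        ,  0.        ,  0.        ,  0.        ]), 'xyz': array([ 0.22044652, -1.05983602,  0.48266386]), 'orientation': array([ 0.83953506,  0.49164012, -0.10785053, -0.20454619])}
wrist {'intrinsics': array([[279.66799149,   0.        , 254.35011152],
       [  0.        , 279.66799149, 191.7438202 ],
       [  0.        ,   0.        ,   1.        ]]), 'D': array([-0.02683583,  0.        ,  0.        ,  0.        ,  0.        ]), 'xyz': array([ 0.31697086, -0.57400879,  0.37369519]), 'orientation': array([ 0.81634508, -0.13488538,  0.09192558, -0.55401835])}
```

View pics/s0.png

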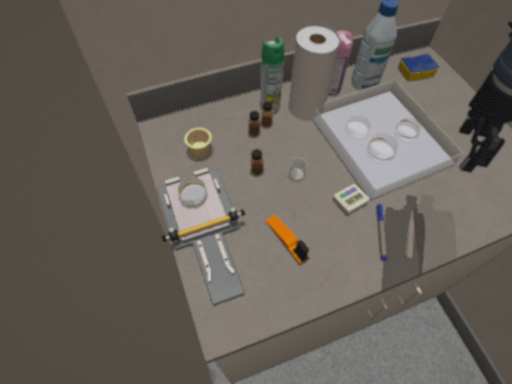

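View pics/d0.png

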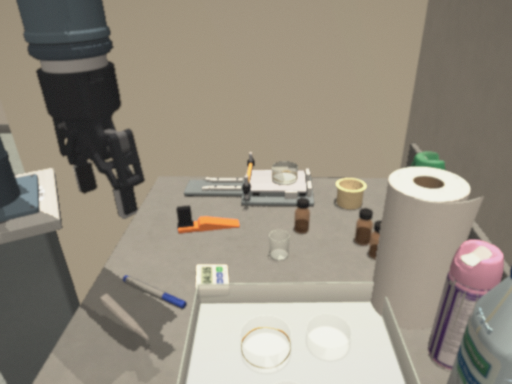

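The scene view shows the stand at the left (posts near (168,238) and (238,213), tongue end near (228,293)) and the wedge at (270,219)–(303,250) with its grip at the near end. I'll enlarge both.

```bash
python3 - <<'E'
from h import *
a=cv2.imread('pics/s0.png')[170:305,150:320]
cv2.imwrite('pics/s0c.png',cv2.resize(a,None,fx=4.4,fy=4.4,interpolation=cv2.INTER_CUBIC))
print(atz('scene',[[270,219],[302,248],[228,293],[168,238],[238,213],[200,243]],[0,.03,.014,.06,.06,.03]))
E
```

```text
[[ 0.50092741 -0.37673339  0.        ]
 [ 0.39575495 -0.35097588  0.03      ]
 [ 0.45851289 -0.17959173  0.014     ]
 [ 0.62177577 -0.1786747   0.06      ]
 [ 0.54652531 -0.31759797  0.06      ]
 [ 0.57384551 -0.22076459  0.03      ]]
```

View pics/s0c.png

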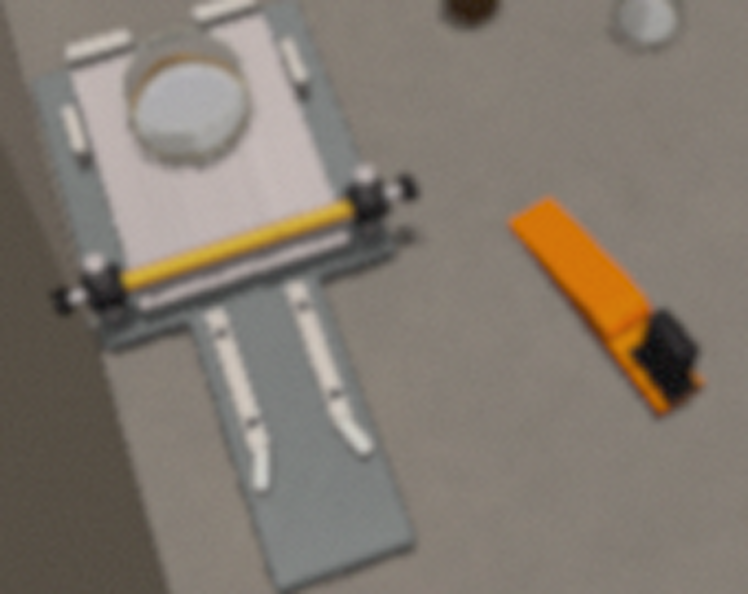

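```bash
cat > fit.py <<'E'
from h import *
from scipy.optimize import least_squares
def fit(obs,x0):
    # obs: list of (cam,cal,px,local xyz); pose x,y,yaw
    def f(p):
        c,s=np.cos(p[2]),np.sin(p[2]); M=np.array([[c,-s,0],[s,c,0],[0,0,1]])
        return np.concatenate([(proj(n,M@np.array(l)+[p[0],p[1],0],k)-px).ravel() for n,k,px,l in obs])
    r=least_squares(f,x0,x_scale=[.1,.1,1],loss='soft_l1'); return r.x,r.fun.reshape(-1,2)
E
python3 - <<'E'
from fit import *
k=cal('scene'); C=lambda u,v:np.array([u/4.4+150-.4,v/4.4+170-.4])
st=[((278,590),(-.165,.035,.014)),((412,545),(-.165,-.035,.014)),((215,315),(-.022,.019,.023)),((297,287),(-.022,-.019,.023)),((257,435),(-.1,.019,.023)),((333,403),(-.1,-.019,.023)),((95,262),(-.004,.068,.062)),((365,172),(-.004,-.068,.062))]
p,r=fit([('scene',k,C(*a),b) for a,b in st],[.6,-.24,.4]);print(p.round(4));print(r.round(1).tolist())
w=[((510,222),(0,.014,.003)),((548,199),(0,-.014,.003)),((660,417),(-.132,.014,0)),((704,382),(-.132,-.014,0)),((608,337),(-.072,.014,.021)),((652,303),(-.072,-.014,.021))]
p,r=fit([('scene',k,C(*a),b) for a,b in w],[.5,-.37,-.2]);print(p.round(4));print(r.round(1).tolist())
print('grip',p[:2]-.115*np.array([np.cos(p[2]),np.sin(p[2])]))
s=robot.state();print(q2R(s['tool_rot']).round(3))
E
```

```text
[ 0.5961 -0.2564 -0.5356]
[[-1.9, -0.8], [0.1, -2.1], [0.1, -2.9], [-2.1, -1.9], [0.7, 1.6], [0.6, 3.0], [0.6, 1.2], [-0.0, 2.4]]
[ 0.502  -0.3786 -0.2809]
[[-0.2, 0.6], [0.8, -0.2], [1.1, 1.0], [1.0, 2.0], [-3.0, -5.5], [-3.0, -4.4]]
grip [ 0.39150534 -0.34669774]
[[-0.929 -0.001  0.37 ]
 [-0.37   0.001 -0.929]
 [ 0.    -1.    -0.002]]
```

```bash
python3 -m jog '{"offset":[[-0.3,0,-0.22],[-0.6,0,-0.45],[-0.9,0.05,-0.7],[-1,0.1,-0.9],[-1,0.1,-0.9],[-1,0.1,-0.9],[-1,0.1,-0.9],[-1,0.1,-0.9]],"angular":[[0,0.05,0],[0,0.1,0],[0,0.15,0],[0,0.21,0],[0,0.21,0],[0,0.21,0],[0,0.21,0],[0,0.21,0]]}' 0.1 40
python3 - <<'E'
from h import *
import pickle
s=robot.state(); k=cal('wrist'); a=cap('wrist','w1'); pickle.dump(k,open('k1.pkl','wb'))
print(s['position'],s['qvel'].round(3),s['joint_pos'].round(2))
cv2.imwrite('pics/w1b.png',cv2.resize(a[:,:,::-1],(768,576),interpolation=cv2.INTER_CUBIC))
E
```

```text
time_s: 0.9
position: [0.3593, -0.3622, 0.2107]
tool_rot: [-0.099, 0.098, 0.701, -0.7]
ft_force: [-0.9, -0.5, 0.9]
gripper_width: 0.0468
[ 0.35928023 -0.3622463   0.2107201 ] [ 0.029  0.007  0.022 -0.019  0.004  0.001  0.003] [ 0.65  0.33  0.06  1.93 -0.02  0.89 -1.13]
```

View pics/w1b.png

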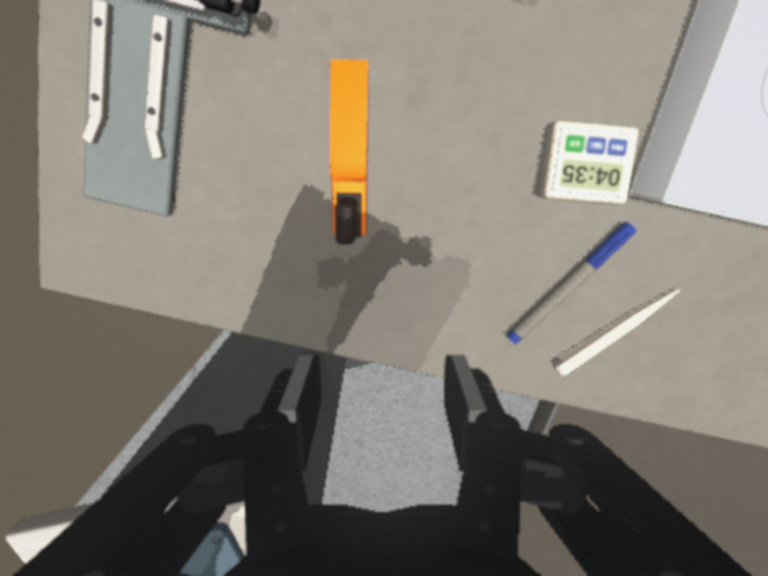

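Wrist view: the wedge is nearly aligned with the gripper, tip at (349,60), grip at (348,210); tongue end at (84,197)–(169,215), rails visible. Enlarging for exact pixels.

```bash
python3 - <<'E'
from h import *
a=cv2.imread('pics/w1.png')[0:165,45:260]
cv2.imwrite('pics/w1c.png',cv2.resize(a,None,fx=3.6,fy=3.6,interpolation=cv2.INTER_CUBIC))
E
```

```text
(no output)
```

View pics/w1c.png

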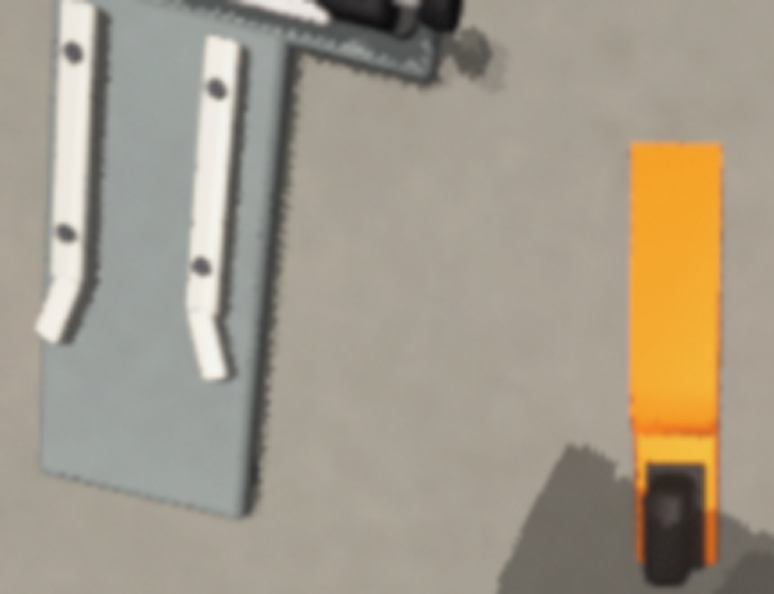

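```bash
python3 - <<'E'
from fit import *
import pickle
k=pickle.load(open('k1.pkl','rb')); C=lambda u,v:np.array([u/3.6+45-.4,v/3.6-.4])
st=[((41,470),(-.165,.035,.014)),((242,517),(-.165,-.035,.014)),((187,308),(-.1,-.016,.023)),((208,38),(-.022,-.016,.023)),((85,285),(-.1,.016,.014))]
p,r=fit([('wrist',k,C(*a),b) for a,b in st],[.6,-.24,-.5]);print('stand',p.round(4));print(r.round(1).tolist())
w=[((630,143),(0,.014,.003)),((722,143),(0,-.014,.003)),((637,564),(-.132,.014,.012)),((716,566),(-.132,-.014,.012))]
q,r=fit([('wrist',k,C(*a),b) for a,b in w],[.5,-.37,-.2]);print('wedge',q.round(4));print(r.round(1).tolist())
g=q[:2]-.115*np.array([np.cos(q[2]),np.sin(q[2])]);print('grip',g)
s=robot.state();M=q2R(s['tool_rot']);print(M.round(3),s['position'])
print('tool x yaw+pi',np.arctan2(-M[1,0],-M[0,0]))
d=np.r_[g,.019]-s['position'];print('offset/0.2',(M.T@d/.2).round(3))
E
```

```text
stand [ 0.5949 -0.2564 -0.5262]
[[-1.3, 0.5], [0.1, 1.1], [-0.2, 0.1], [-0.1, -2.1], [4.5, -0.1]]
wedge [ 0.5049 -0.3796 -0.2978]
[[0.3, -0.2], [-0.4, 0.3], [-0.3, 0.0], [0.3, -0.2]]
grip [ 0.39494021 -0.34589014]
[[-0.961 -0.001 -0.278]
 [ 0.278  0.001 -0.961]
 [ 0.001 -1.    -0.   ]] [ 0.3589112  -0.36317891  0.21085452]
tool x yaw+pi -0.2818352238494573
offset/0.2 [-0.15   0.959 -0.133]
```

```bash
python3 -m jog '{"offset":[[-0.15,0.1,-0.133],[-0.15,0.3,-0.133],[-0.15,0.5,-0.133],[-0.15,0.7,-0.133],[-0.15,0.85,-0.133],[-0.15,0.92,-0.133],[-0.15,0.955,-0.133],[-0.15,0.955,-0.133],[-0.15,0.955,-0.133],[-0.15,0.955,-0.133]],"angular":[[0,0.005,0],[0,0.005,0],[0,0.005,0],[0,0.005,0],[0,0.005,0],[0,0.005,0],[0,0.005,0],[0,0.005,0],[0,0.005,0],[0,0.005,0]]}' 0.1 40
python3 - <<'E'
from h import *
cap('wrist','w2'); s=robot.state();M=q2R(s['tool_rot']);print((M.T@(np.array([.39494,-.34589,.019])-s['position'])/.2).round(3),np.arctan2(-M[1,0],-M[0,0]))
E
```

```text
time_s: 1.95
position: [0.3958, -0.3467, 0.0212]
tool_rot: [0.104, -0.105, -0.699, 0.7]
ft_force: [0.5, 0.1, 0.8]
gripper_width: 0.0468
[ 0.005  0.01  -0.002] -0.29750524785426563
```

View pics/w2.png

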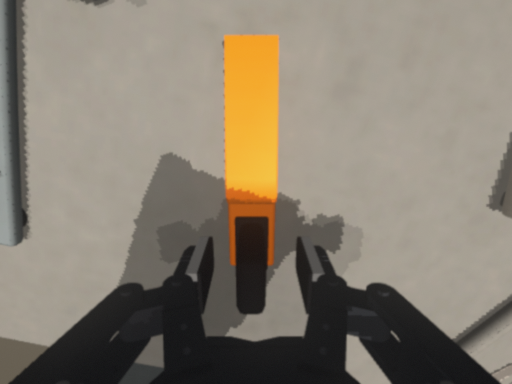

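The grip stands centred between the fingers ((252,250) between (205) and (305)). Closing.

```bash
python3 -m jog '{"offset":[[0,0.008,0],[0,0.008,0],[0,0.008,0],[0,0.008,0],[0,0.008,0],[0,0.008,0]],"angular":[[0,0,0],[0,0,0],[0,0,0],[0,0,0],[0,0,0],[0,0,0]]}' -1 50
python3 - <<'E'
from h import *
s=robot.state();p=s['position'];M=q2R(s['tool_rot']);print(p,s['ft_force'],s['gripper_width'])
S=np.array([.5955,-.2564]);y=-.53
c=np.array([np.cos(y),np.sin(y)])
g0=p[:2]
for tx in(-.15,-.11):
    g=S+c*(tx-.115); print(tx,g,(M.T@(np.r_[g,p[2]+.05]-p)/.2).round(3))
print('turn', (np.arctan2(-M[1,0],-M[0,0])-y)/np.pi, 'wedge yaw vs tool', -.2978-np.arctan2(-M[1,0],-M[0,0]))
E
```

```text
time_s: 2.6
position: [0.3961, -0.3467, 0.0199]
tool_rot: [0.104, -0.105, -0.699, 0.7]
ft_force: [-0.5, 0.8, 6.2]
gripper_width: 0.0136
[ 0.39605643 -0.34669379  0.01985476] [-0.53356911  0.77859112  6.24649337] 0.013574213806681465
-0.15 [ 0.36685613 -0.12243366] [ 0.468 -0.251 -1.029]
-0.11 [ 0.40136841 -0.142655  ] [ 0.273 -0.251 -0.983]
turn 0.07400581171739334 wedge yaw vs tool -0.00029611441431232066
```

```bash
python3 -m jog '{"offset":[[0,-0.15,0],[0,-0.3,0],[0.05,-0.3,-0.2],[0.1,-0.3,-0.4],[0.16,-0.3,-0.6],[0.22,-0.3,-0.8],[0.25,-0.3,-0.98],[0.25,-0.3,-0.98],[0.25,-0.3,-0.98],[0.25,-0.3,-0.98]],"angular":[[0,0,0],[0,0,0],[0,0.02,0],[0,0.04,0],[0,0.06,0],[0,0.074,0],[0,0.074,0],[0,0.074,0],[0,0.074,0],[0,0.074,0]]}' -1 50
python3 - <<'E'
from h import *
import pickle
s=robot.state(); k=cal('wrist'); a=cap('wrist','w3'); pickle.dump((k,s),open('k3.pkl','wb'))
cap('side','d3')
M=q2R(s['tool_rot']);print(s['position'],np.arctan2(-M[1,0],-M[0,0]),M.round(3).tolist(),s['ft_force'])
cv2.imwrite('pics/w3c.png',cv2.resize(a[0:290,60:440,::-1],None,fx=2,fy=2,interpolation=cv2.INTER_CUBIC))
E
```

```text
time_s: 3.6
position: [0.4054, -0.1456, 0.0796]
tool_rot: [0.185, -0.186, -0.682, 0.683]
ft_force: [0.0, 0.2, -1.8]
gripper_width: 0.0133
[ 0.40542752 -0.14558672  0.07960685] -0.5312376241946811 [[-0.862, 0.001, -0.507], [0.507, -0.002, -0.862], [-0.002, -1.0, 0.001]] [ 0.01076186  0.22915652 -1.75942106]
```

View pics/w3c.png

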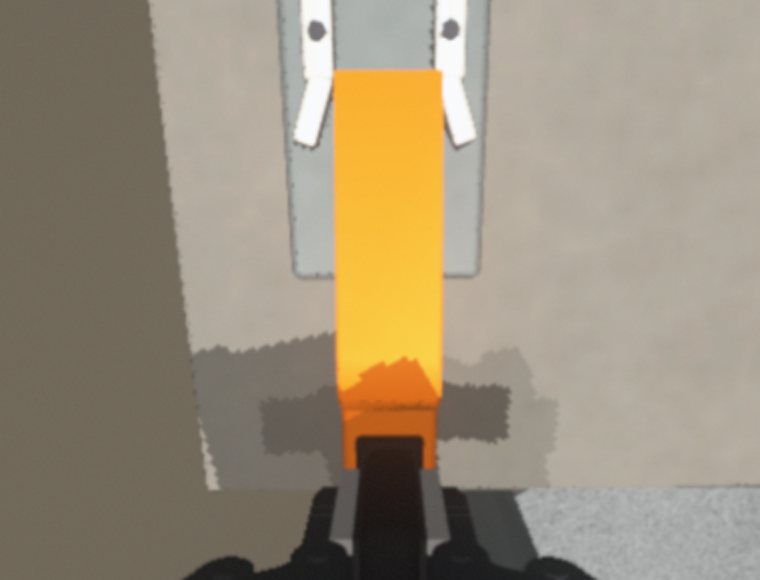

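```bash
python3 - <<'E'
from fit import *
import pickle
k,s=pickle.load(open('k3.pkl','rb')); C=lambda u,v:np.array([u/2+60-.25,v/2-.25])
st=[((294,278),(-.165,.035,.014)),((481,278),(-.165,-.035,.014)),((303,76),(-.1,.0268,.023)),((464,75),(-.1,-.0268,.023))]
p,r=fit([('wrist',k,C(*a),b) for a,b in st],[.6,-.24,-.5]);print('stand',p.round(4));print(r.round(1).tolist())
dz=s['position'][2]-.0198
w=[((334,71),(0,.014,.003+dz)),((441,71),(0,-.014,.003+dz)),((344,469),(-.132,.014,.012+dz)),((437,469),(-.132,-.014,.012+dz))]
q,r=fit([('wrist',k,C(*a),b) for a,b in w],[.5,-.2,-.5]);print('wedge',q.round(4));print(r.round(1).tolist())
c,sn=np.cos(p[2]),np.sin(p[2]);Rt=np.array([[c,sn],[-sn,c]])
print('tip in stand',Rt@(q[:2]-p[:2]),'grip',Rt@(q[:2]-.115*np.array([np.cos(q[2]),np.sin(q[2])])-p[:2]),'tcp',Rt@(s['position'][:2]-p[:2]))
# rail centre line check from screws
m=atz('wrist',[C(317,30),C(450,30)],.023,k)[:,:2]-p[:2];print((Rt@m.T).T)
E
```

```text
stand [ 0.5952 -0.2561 -0.5233]
[[-0.7, -0.3], [0.2, -1.2], [-0.8, 0.7], [2.3, 0.4]]
wedge [ 0.5033 -0.204  -0.5257]
[[-0.6, -0.7], [0.6, -1.0], [1.0, 33.0], [-1.0, 32.8]]
tip in stand [-0.10563804 -0.00084133] grip [-0.2206377  -0.00056089] tcp [-0.21957752  0.00088837]
[[-0.08659202  0.02118705]
 [-0.08695643 -0.02055975]]
```

Wedge is centred over the channel within about 1 mm (tip at x≈-0.106), parallel within 0.5°. Lowering.

```bash
python3 -m jog '{"offset":[[0,0.1,-0.004],[0,0.18,-0.004],[0,0.215,-0.004],[0,0.222,-0.004],[0,0.222,-0.004],[0,0.222,-0.004]],"angular":[[0,0,0],[0,0,0],[0,0,0],[0,0,0],[0,0,0],[0,0,0]]}' -1 50
```

```text
time_s: 4.3
position: [0.4063, -0.1456, 0.0357]
tool_rot: [0.185, -0.187, -0.682, 0.683]
ft_force: [0.4, -0.2, -1.2]
gripper_width: 0.0134
```

```bash
python3 -m jog '{"offset":[[0,0.004,0],[0,0.008,0],[0,0.008,0],[0,0.008,0]],"angular":[[0,0,0],[0,0,0],[0,0,0],[0,0,0]]}' -1 50; python3 -m jog '{"offset":[[0,0.003,0],[0,0.003,0],[0,0.003,0]],"angular":[[0,0,0],[0,0,0],[0,0,0]]}' -1 50
```

```text
time_s: 4.7
position: [0.4063, -0.1455, 0.0342]
tool_rot: [0.185, -0.187, -0.682, 0.683]
ft_force: [0.9, 0.6, -0.2]
gripper_width: 0.0138
time_s: 5.0
position: [0.4064, -0.1456, 0.0337]
tool_rot: [0.185, -0.187, -0.682, 0.683]
ft_force: [-0.8, 0.7, 0.4]
gripper_width: 0.0132
```

```bash
python3 -m jog '{"offset":[[-0.07,0,0],[-0.14,0,-0.001],[-0.21,0,-0.002],[-0.28,0,-0.002],[-0.34,0,-0.003],[-0.375,0,-0.003],[-0.375,0,-0.003],[-0.375,0,-0.003]],"angular":[[0,0,0],[0,0,0],[0,0,0],[0,0,0],[0,0,0],[0,0,0],[0,0,0],[0,0,0]]}' -1 50
cat > chk.py <<'E'
from h import *
F=[]
for i in range(3): # average a few readings
    s=robot.state(); F.append(s['ft_force']); cap('wrist','tmp')
s=robot.state();F.append(s['ft_force'])
p=s['position'];y=-.5235;Rt=np.array([[np.cos(y),np.sin(y),0],[-np.sin(y),np.cos(y),0],[0,0,1]])
t=Rt@(p-[.5952,-.2561,0]); F=(Rt@np.array(F).T).T
M=q2R(s['tool_rot'])
print('t',s['time_s'],'tip~',(t+[.114,-.001,-.0338]).round(5),'F',F.mean(0).round(2),'sd',F.std(0).round(2),'yaw',np.arctan2(-M[1,0],-M[0,0]).round(4),'tilt',M[2].round(4))
E
python3 chk.py
```

```text
time_s: 5.8
position: [0.4712, -0.183, 0.0339]
tool_rot: [0.185, -0.187, -0.682, 0.683]
ft_force: [0.9, 0.3, 1.5]
gripper_width: 0.0137
t 5.95 tip~ [-0.03036  0.00029  0.00011] F [0.39 0.38 0.7 ] sd [0.51 0.35 0.73] yaw -0.5324 tilt [-2.7e-03 -1.0e+00  3.0e-04]
```

```bash
python3 -c "
import cv2;a=cv2.imread('pics/tmp.png');cv2.imwrite('pics/w4.png',cv2.resize(a[0:300,60:440],None,fx=2,fy=2))"
```

```text
(no output)
```

View pics/w4.png

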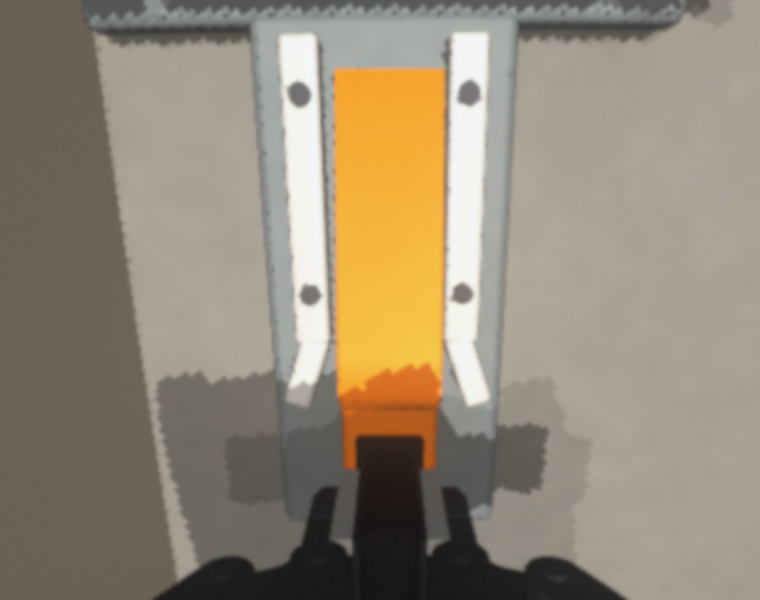

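Wedge lies in the channel (tip at row 70, rails at x 320 and 447): a millimetre right of centre. Nudging left and advancing to just before the rod contact.

```bash
python3 -m jog '{"offset":[[0,0,-0.004],[-0.05,0,-0.005],[-0.1,0,-0.005],[-0.15,0,-0.006],[-0.17,0,-0.006],[-0.17,0,-0.006],[-0.17,0,-0.006]],"angular":[[0,0,0],[0,0,0],[0,0,0],[0,0,0],[0,0,0],[0,0,0],[0,0,0]]}' -1 50; python3 chk.py
```

```text
time_s: 6.65
position: [0.5006, -0.199, 0.0339]
tool_rot: [0.185, -0.187, -0.682, 0.683]
ft_force: [0.0, -0.7, 0.0]
gripper_width: 0.0137
t 6.8 tip~ [0.00313 0.00114 0.0001 ] F [ 0.42 -0.19 -0.42] sd [0.29 0.66 0.27] yaw -0.5323 tilt [-2.e-03 -1.e+00  4.e-04]
```

```bash
python3 -m jog '{"offset":[[-0.015,0,0],[-0.03,0,0],[-0.045,0,0],[-0.045,0,0],[-0.045,0,0]],"angular":[[0,0,0],[0,0,0],[0,0,0],[0,0,0],[0,0,0]]}' -1 50; python3 chk.py
python3 -m jog '{"offset":[[-0.015,0,0],[-0.03,0,0],[-0.03,0,0],[-0.03,0,0]],"angular":[[0,0,0],[0,0,0],[0,0,0],[0,0,0]]}' -1 50; python3 chk.py
```

```text
time_s: 7.3
position: [0.5082, -0.2035, 0.0339]
tool_rot: [0.185, -0.187, -0.682, 0.683]
ft_force: [-0.2, 0.1, -2.1]
gripper_width: 0.0135
t 7.45 tip~ [0.01207 0.00106 0.00012] F [-0.23 -0.06 -1.58] sd [0.25 0.47 0.58] yaw -0.5323 tilt [-2.e-03 -1.e+00  4.e-04]
time_s: 7.85
position: [0.513, -0.2064, 0.0338]
tool_rot: [0.185, -0.187, -0.682, 0.682]
ft_force: [-1.0, 0.4, 0.5]
gripper_width: 0.0137
t 8.0 tip~ [1.797e-02 1.020e-03 6.000e-05] F [-0.98  0.03 -0.1 ] sd [0.14 0.15 0.42] yaw -0.5323 tilt [-1.9e-03 -1.0e+00  4.0e-04]
```

```bash
python3 -m jog '{"offset":[[-0.01,0,0],[-0.02,0,0],[-0.02,0,0],[-0.02,0,0]],"angular":[[0,0,0],[0,0,0],[0,0,0],[0,0,0]]}' -1 50; python3 chk.py
python3 -m jog '{"offset":[[-0.01,0,0],[-0.02,0,0],[-0.02,0,0],[-0.02,0,0]],"angular":[[0,0,0],[0,0,0],[0,0,0],[0,0,0]]}' -1 50; python3 chk.py
```

```text
time_s: 8.4
position: [0.5165, -0.2084, 0.0338]
tool_rot: [0.185, -0.187, -0.682, 0.683]
ft_force: [-2.6, 1.0, 2.3]
gripper_width: 0.0135
t 8.55 tip~ [2.202e-02 9.800e-04 5.000e-05] F [-2.64  0.06  1.73] sd [0.11 0.4  0.47] yaw -0.5323 tilt [-2.e-03 -1.e+00  4.e-04]
time_s: 8.95
position: [0.5203, -0.2106, 0.0338]
tool_rot: [0.185, -0.187, -0.682, 0.683]
ft_force: [-1.2, 0.7, 1.5]
gripper_width: 0.0134
t 9.1 tip~ [2.64e-02 9.30e-04 6.00e-05] F [-1.38  0.29  0.53] sd [0.26 0.66 0.67] yaw -0.5324 tilt [-2.7e-03 -1.0e+00  4.0e-04]
```

```bash
for i in 1; do python3 -m jog '{"offset":[[-0.008,0,0],[-0.008,0,0],[-0.008,0,0]],"angular":[[0,0,0],[0,0,0],[0,0,0]]}' -1 50 >/dev/null; python3 chk.py;  python3 -m jog '{"offset":[[-0.008,0,0],[-0.008,0,0],[-0.008,0,0]],"angular":[[0,0,0],[0,0,0],[0,0,0]]}' -1 50 >/dev/null; python3 chk.py; done
```

```text
t 9.55 tip~ [2.799e-02 9.000e-04 6.000e-05] F [-2.64  0.07  1.61] sd [0.77 0.22 0.17] yaw -0.5324 tilt [-2.8e-03 -1.0e+00  4.0e-04]
t 10.0 tip~ [2.968e-02 8.800e-04 6.000e-05] F [-2.69  0.01  1.58] sd [0.2  0.24 0.27] yaw -0.5324 tilt [-2.9e-03 -1.0e+00  4.0e-04]
```

```bash
python3 - <<'E'
from h import *
a=cap('side','d4'); cv2.imwrite('pics/d4c.png',cv2.resize(a[140:225,175:330,::-1],None,fx=5,fy=5,interpolation=cv2.INTER_CUBIC))
E
```

```text
(no output)
```

View pics/d4c.png

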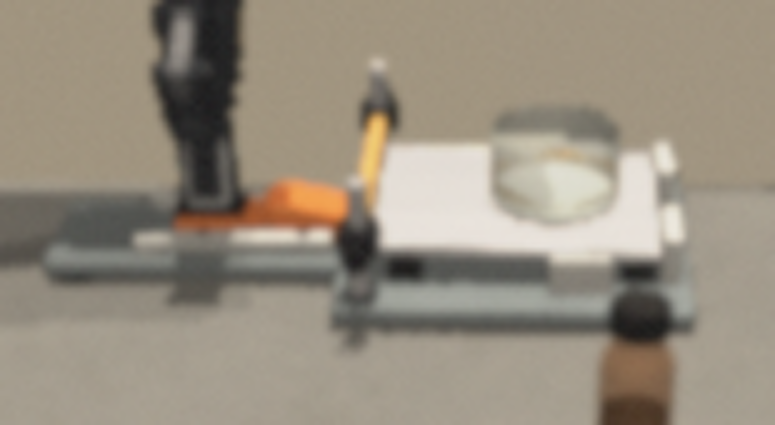

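The stage is being lifted (push plateau ≈2.7 N) and not yet at the rod. Continuing in 1.6 mm steps, stopping if the push rises past 4.3 N.

```bash
cat >> chk.py <<'E'
import sys
sys.exit(1 if F[-1,0]<-4.3 or F.mean(0)[0]<-4.3 else 0)
E
python3 -m jog '{"offset":[[-0.008,0,0],[-0.008,0,0],[-0.008,0,0]],"angular":[[0,0,0],[0,0,0],[0,0,0]]}' >/dev/null; python3 chk.py && python3 -m jog '{"offset":[[-0.008,0,0],[-0.008,0,0],[-0.008,0,0]],"angular":[[0,0,0],[0,0,0],[0,0,0]]}' >/dev/null && python3 chk.py && python3 -m jog '{"offset":[[-0.008,0,0],[-0.008,0,0],[-0.008,0,0]],"angular":[[0,0,0],[0,0,0],[0,0,0]]}' >/dev/null && python3 chk.py &&  python3 -m jog '{"offset":[[-0.008,0,0],[-0.008,0,0],[-0.008,0,0]],"angular":[[0,0,0],[0,0,0],[0,0,0]]}' >/dev/null && python3 chk.py
```

```text
t 10.5 tip~ [3.143e-02 8.700e-04 5.000e-05] F [-2.69  0.22  1.8 ] sd [0.3  0.29 0.27] yaw -0.5324 tilt [-3.2e-03 -1.0e+00  3.0e-04]
t 10.95 tip~ [3.313e-02 8.600e-04 5.000e-05] F [-2.9  -0.02  1.3 ] sd [0.61 0.21 0.43] yaw -0.5324 tilt [-3.4e-03 -1.0e+00  3.0e-04]
t 11.4 tip~ [3.489e-02 8.500e-04 3.000e-05] F [-2.02  0.02  0.89] sd [0.49 0.37 0.54] yaw -0.5324 tilt [-3.7e-03 -1.0e+00  3.0e-04]
t 11.85 tip~ [3.666e-02 8.100e-04 6.000e-05] F [-2.69 -0.26  0.81] sd [0.38 0.28 0.3 ] yaw -0.5325 tilt [-4.1e-03 -1.0e+00  3.0e-04]
```

```bash
python3 -m jog '{"offset":[[-0.008,0,0],[-0.008,0,0],[-0.008,0,0]],"angular":[[0,0,0],[0,0,0],[0,0,0]]}' >/dev/null; python3 chk.py && python3 -m jog '{"offset":[[-0.008,0,0],[-0.008,0,0],[-0.008,0,0]],"angular":[[0,0,0],[0,0,0],[0,0,0]]}' >/dev/null && python3 chk.py && python3 -m jog '{"offset":[[-0.008,0,0],[-0.008,0,0],[-0.008,0,0]],"angular":[[0,0,0],[0,0,0],[0,0,0]]}' >/dev/null && python3 chk.py &&  python3 -m jog '{"offset":[[-0.008,0,0],[-0.008,0,0],[-0.008,0,0]],"angular":[[0,0,0],[0,0,0],[0,0,0]]}' >/dev/null && python3 chk.py
```

```text
t 12.3 tip~ [3.838e-02 7.900e-04 3.000e-05] F [-2.31  0.17  0.45] sd [0.44 0.36 0.59] yaw -0.5324 tilt [-4.4e-03 -1.0e+00  3.0e-04]
t 12.75 tip~ [4.013e-02 7.900e-04 4.000e-05] F [-2.4   0.06  0.89] sd [0.12 0.33 0.76] yaw -0.5325 tilt [-4.7e-03 -1.0e+00  3.0e-04]
t 13.2 tip~ [4.185e-02 7.900e-04 7.000e-05] F [-2.68 -0.19  0.4 ] sd [0.2  0.41 0.43] yaw -0.5325 tilt [-4.9e-03 -1.0e+00  2.0e-04]
t 13.65 tip~ [4.354e-02 7.700e-04 5.000e-05] F [-2.42  0.64  0.47] sd [0.32 0.5  0.24] yaw -0.5324 tilt [-5.1e-03 -1.0e+00  2.0e-04]
```

```bash
python3 -m jog '{"offset":[[-0.008,0,0],[-0.008,0,0],[-0.008,0,0]],"angular":[[0,0,0],[0,0,0],[0,0,0]]}' >/dev/null; python3 chk.py && python3 -m jog '{"offset":[[-0.008,0,0],[-0.008,0,0],[-0.008,0,0]],"angular":[[0,0,0],[0,0,0],[0,0,0]]}' >/dev/null && python3 chk.py && python3 -m jog '{"offset":[[-0.008,0,0],[-0.008,0,0],[-0.008,0,0]],"angular":[[0,0,0],[0,0,0],[0,0,0]]}' >/dev/null && python3 chk.py &&  python3 -m jog '{"offset":[[-0.008,0,0],[-0.008,0,0],[-0.008,0,0]],"angular":[[0,0,0],[0,0,0],[0,0,0]]}' >/dev/null && python3 chk.py
```

```text
t 14.1 tip~ [4.526e-02 7.300e-04 6.000e-05] F [-2.39  0.36  0.09] sd [0.21 0.29 0.55] yaw -0.5325 tilt [-5.3e-03 -1.0e+00  2.0e-04]
t 14.55 tip~ [4.691e-02 7.300e-04 5.000e-05] F [-3.08  0.07  1.47] sd [0.42 0.31 0.27] yaw -0.5324 tilt [-5.4e-03 -1.0e+00  2.0e-04]
t 15.0 tip~ [4.733e-02 7.000e-04 5.000e-05] F [-6.94  0.25  5.51] sd [0.39 0.18 0.57] yaw -0.5324 tilt [-3.1e-03 -1.0e+00  4.0e-04]
```

Stage bears on the stop now: push 6.9 N, about 4.3 N above the plateau, i.e. some 5 N on the rod. A slightly firmer push to centre the range.

```bash
python3 -m jog '{"offset":[[-0.0075,0,0],[-0.0075,0,0],[-0.0075,0,0]],"angular":[[0,0,0],[0,0,0],[0,0,0]]}' >/dev/null; python3 chk.py
```

```text
t 15.45 tip~ [4.73e-02 7.20e-04 3.00e-05] F [-8.41  0.07  6.93] sd [0.26 1.   0.59] yaw -0.5324 tilt [-2.e-04 -1.e+00  5.e-04]
```

```bash
python3 -m jog '{"offset":[[-0.0078,-0.003,0],[-0.0078,-0.003,0],[-0.0078,-0.003,0]],"angular":[[0,0,0],[0,0,0],[0,0,0]]}' >/dev/null; python3 chk.py
```

```text
t 15.9 tip~ [4.723e-02 7.000e-04 6.000e-05] F [-7.48  0.1   1.3 ] sd [0.16 0.29 0.14] yaw -0.5321 tilt [ 2.8e-03 -1.0e+00  8.0e-04]
```

```bash
python3 -m jog '{"offset":[[-0.0085,0,0],[-0.0085,0,0],[-0.0085,0,0]],"angular":[[0,0,0],[0,0,0],[0,0,0]]}' >/dev/null; python3 chk.py
```

```text
t 16.35 tip~ [4.724e-02 6.800e-04 2.000e-05] F [-9.27 -0.44  6.82] sd [0.3  0.28 0.11] yaw -0.5322 tilt [ 6.e-03 -1.e+00  9.e-04]
```

```bash
python3 -m jog '{"offset":[[-0.003,0,0],[-0.002,-0.002,0],[-0.002,-0.002,0]],"angular":[[0,0,0],[0,0,0],[0,0,0]]}' >/dev/null; python3 chk.py
```

```text
t 16.8 tip~ [0.04724 0.00065 0.00012] F [-4.7  -0.04 -2.04] sd [0.45 0.38 0.68] yaw -0.5321 tilt [ 0.0068 -1.      0.001 ]
```

```bash
python3 -m jog '{"offset":[[-0.001,0.001,0],[-0.001,0.001,0],[-0.001,0.001,0]],"angular":[[0,0,0],[0,0,0],[0,0,0]]}' >/dev/null; python3 chk.py; python3 -m jog '{"offset":[[0,0,0],[0,0,0],[0,0,0],[0,0,0],[0,0,0],[0,0,0]],"angular":[[0,0,0],[0,0,0],[0,0,0],[0,0,0],[0,0,0],[0,0,0]]}' 0 20; python3 chk.py
python3 - <<'E'
from h import *
import cv2
a=cv2.imread('pics/tmp.png');b=cap('side','d5')[:,:,::-1]
x=cv2.resize(a[0:290,60:440],None,fx=1,fy=1); y=cv2.resize(b[140:225,175:330],(380,208),interpolation=cv2.INTER_CUBIC)
cv2.imwrite('pics/f.png',cv2.resize(np.vstack([x,y]),(456,598)))
E
```

```text
t 17.25 tip~ [4.719e-02 6.600e-04 4.000e-05] F [-6.44  0.05  1.45] sd [0.49 0.76 0.41] yaw -0.5322 tilt [ 0.0073 -1.      0.001 ]
time_s: 17.85
position: [0.5383, -0.2213, 0.0339]
tool_rot: [-0.188, 0.183, 0.683, -0.682]
ft_force: [0.4, -0.0, -0.2]
gripper_width: 0.0428
t 18.0 tip~ [4.725e-02 6.500e-04 6.000e-05] F [ 0.34 -0.25 -0.27] sd [0.21 0.32 0.23] yaw -0.5321 tilt [ 0.0071 -1.      0.001 ]
```

View pics/f.png

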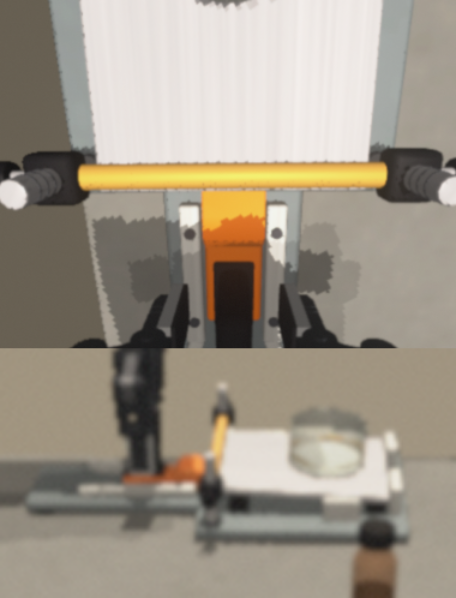

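Released: the wedge stays in the channel, its grip free between the open fingers (grip centred at (235,300)), the stage's edge is up at the brass rod and the dish is in place. Retreat straight up.

```bash
python3 -m jog '{"offset":[[0,-0.05,0],[0,-0.2,0],[0,-0.4,0],[0,-0.6,0],[0,-0.75,0],[0,-0.75,0],[0,-0.75,0],[0,-0.75,0]],"angular":[[0,0,0],[0,0,0],[0,0,0],[0,0,0],[0,0,0],[0,0,0],[0,0,0],[0,0,0]]}'
python3 - <<'E'
from h import *
a=cap('wrist','w6')[:,:,::-1];b=cap('side','d6')[:,:,::-1]
d=cv2.imread('pics/d5.png')
print('stage region diff since release',np.abs(d[165:205,250:330].astype(int)-b[165:205,250:330]).mean())
cv2.imwrite('pics/f2.png',np.vstack([a,cv2.resize(b[150:210,175:330],(512,198),interpolation=cv2.INTER_CUBIC)]))
E
```

```text
time_s: 18.85
position: [0.5384, -0.2214, 0.1831]
tool_rot: [-0.189, 0.183, 0.683, -0.682]
ft_force: [-1.0, -0.1, 0.2]
gripper_width: 0.0429
stage region diff since release 2.265416666666667
```

View pics/f2.png

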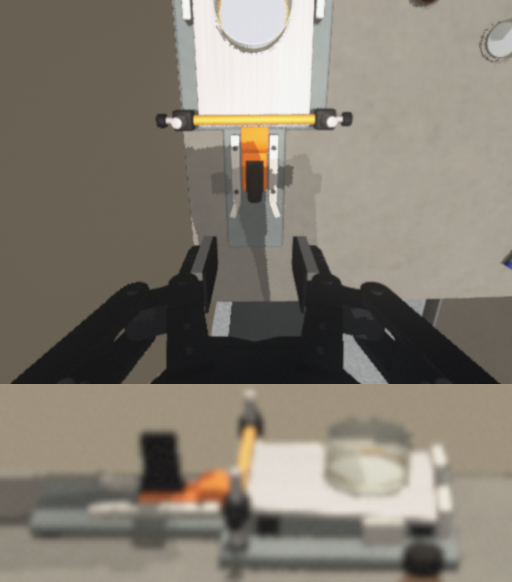

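The wedge lies straight in the channel ((255,165) between the rails), the stage is at the rod, and the arm is clear. Handing in.

```bash
python3 -c "
from station import robot
print(robot.close_job(), robot.state()['time_s'])"
```

```text
the job is handed in; nothing more can be done
the job is handed in; nothing more can be done
```

The wedge is in the guide channel holding the stage up against the brass rod. I let go, raised the arm clear and handed the job in at about 19 s of the 51 s. No verdict was reported.

- **Lifting:** the push held at about 2.5 N while the stage rose. It jumped when the tip was about 47 mm past the lifting rod, which I took as the stage meeting the stop.
- **Stop force:** the final push peaked at 9.3 N. That suggests about 6.5 to 8.3 N on the stop, depending on how much of the push was floor friction, because the arm was also pressing down about 7 N. I could not measure the stop force directly, or again after letting go.
- **Slip on release:** the grip point stayed at 47.2 mm while I eased the push off to about 5 N. I took no before-and-after pictures to rule out the wedge creeping back when the fingers opened.
- **Last checks:** the final pictures show the wedge lying straight between the rails, the stage edge at the rod, the dish in place and the arm touching nothing. The force reading after release was near zero. I did not measure the vial, beaker or timer again; the arm only passed over that area.

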